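Dock the six-sided pill box in its bedside dispenser

ROBOT

A 6-joint arm with a two-finger parallel gripper is mounted at the origin on the work surface. World frame = base frame: x ahead of the robot, y to its left, z up, the work surface at z = 0. Lengths are in m, angles in rad, forces in N, time in s.
With the tool pointing down it reaches from about 0.25 to 0.775 m from the base axis. Payload 8.9 kg.
Tool frame: the origin (TCP) lies at the very end of the fingers, on their centre line; the grasp point (between the pads) lies 19 mm behind it; z points along the fingers, x is the direction in which the jaws open and shut, and the axes are right-handed (so a half turn about z gives the same grasp; the last joint's range is limited). The gripper opens to 85 mm and grips with 20 to 120 N. Pads are 22 mm wide; open, the fingers measure 114 mm over their backs; the gripper's body (76 mm by 85 mm) begins 54 mm behind the grasp point. The pads swing forward as they close: fully open they stand 13 mm farther back than shut.
Start: joints at [-1.376, 0.291, -0.153, 1.127, 0, 1.431], TCP at [0.172, -0.496, 0.231] pointing down, gripper open.
Joint ranges: [-2.52, 2.52], [-0.91, 1.74], [-1.3, 1.37], [-1.96, 2.02], [-1.52, 1.47], [-3.14, 3.14]. Speed limits (rad/s): [2.22, 2.22, 2.79, 3.14, 3.14, 3.14].

INTERFACE

Orientations are given as a unit quaternion [w, x, y, z].
In Python, from cell import arm, optics, job gives the robot as it stands. The module is installed in compiled form; this text tells all that it offers.
- The arm moves only by the tool send_rows, never from a script. Its argument "plan" is a list of rows, each an object of numbers: "x", "y", "z": the shift along the world's x, y, z in cm; "turn": the turn about the world's z in rad; "fingers": the opening in per cent of the stroke, from 0 (shut) to 100 (fully open). In form: [{"x": .., "y": .., "z": .., "turn": .., "fingers": ..}, ...]. A call has 1 to 8 rows; each row shifts and turns the pose as measured when the row begins; what a row does not reach is not made up. A row lasts 1/12 s, in which the tool goes at most 41.7 mm and 7.16 degrees, less where a joint would pass 70% of its speed; a pose out of reach is approached as far as the arm can. A call is refused whole if a number of a shift passes 4.17 or a number of a turn 0.125, either way. A call with a gripper value outside its range is refused whole. The fingers move at their own pace and stop on an object; the grip force is fixed at half the most. Time passes only in rows, so rows that do not move let the fingers close. It gives the time, the measured TCP pose, the force and the opening at its end, in the units of the state.
- arm.state(): the state, without advancing time (a new reading comes with each control period).
- optics.get_image(name): name is "scene" or "side" or "wrist"; returns the picture (384x512x3 uint8, red, green, blue); there is no depth.
- optics.camera_params(name): a dict with "fx", "fy", "cx", "cy" (pixels), "rvec" (rotation vector, rad) and "tvec" (3), from world to camera coordinates, as OpenCV has them; the wrist camera has in their place "mount" (4x4, takes a point from camera to tool coordinates, whose origin is the TCP and whose axes are the tool frame's). Camera axes: x right, y down, z forward; pixel columns grow to the right and rows downward; lengths in m; the calibration is good to about 2 mm. A picture is of the moment at which its call begins: read the wrist's pose just before it. camera_params takes no time and is no camera call.
- job.job_done(): hands the job in, once; it reports no verdict.
The state is a dict: "time_s": time; "qpos": joint angles; "qvel": joint speeds; "tau": joint torques, N m; "tool_pos": TCP position; "eef_rot": TCP orientation; "force": force on the tool from outside, world axes, zero at the start; "torque": the same for the moment, N m; "grip_width": opening from 0.0 (shut) to 1.0 (fully open).
Only numpy, scipy, OpenCV 4.12 (cv2) and the standard library are available. Lean on these libraries where they do the work, as an engineer would, in place of code of your own. Each camera call takes 0.05 s, during which the arm holds its last target.

TASK

Put the pill box back in its dispenser for the night: slide the dispenser's latch open, lift the six-sided pill box off the coaster, set it down on the six-sided ring (do not let it fall from a height) and work it round in small turns while pressing until it drops fully home. Then slide the latch fully shut over its edge and let go. Keep the box upright, and leave the carafe, stopper, cup and cuff case where they stand.

Things in the scene. Friction and masses are not known exactly. Their poses are not given: they have to be found in the camera images.
- tray: Fixed pill dispenser: lavender base plate, 150 mm (its x) by 225 mm (its y, from -75 to +150 mm), 12 mm thick. Origin on the sill, under the vertical axis of the white six-sided ring that stands on the plate; z up. A lavender block (60 by 60 mm, top 34 mm above the sill, centred 112 mm along +y) carries the latch.
- recess (a point): Centre of the floor of the ring's hexagonal recess, 12 mm above the sill, on the ring's axis; axes as the tray's (not the ring's). The recess is 96 mm across flats and 16 mm deep; the pattern repeats every 60 degrees.
- ring_top (a point): Centre of the top of the white ring, 28 mm above the sill, 128 mm across outer flats (parallel to the recess flats). The ring has stopped at ANY angle about the vertical: neither the tray's yaw nor this entry tells it (its axes are the tray's); look from above or find it by feel. The ring is stiff: it stays put under moderate pressing and turning.
- latch (a joint): White sliding latch: 0 m = fully shut, 0.030 m = fully open, opening along the tray's +y; about 1.5 N moves it, it stays where left. A tongue 36 mm wide, 6 mm thick, underside 35 mm above the sill, its tip 36 mm from the ring's axis when shut, 66 mm when open. It passes 3 mm over the hexagonal part of a box that is fully home and jams against one that is not.
- latch_tab (a point): Centre of the top of the latch's upright finger tab: 24 mm along tray x, 14 mm along tray y, 30 mm tall, top 71 mm above the sill. Moves with the latch: 86 mm from the ring's axis when shut, 116 mm when open. Pinch it across the 24 mm, or push it.
- pod: Loose white six-sided pill box, 0.1 to 0.25 kg: hexagon 90 mm across flats, 20 mm high, flats facing its +x and -x; on top a bar grip 40 mm long (its x), 22 mm wide (its y), from 20 to 56 mm above the underside. Origin: centre of underside. 3 mm play each side in the recess: drops in within about 7 degrees. Origin 12 mm above the sill when home, 28 mm when resting on the ring.
- coaster: Round wooden coaster, 112 mm across, 10 mm thick, loose on the sill, on which the pill box starts. Origin: centre of its underside.
- carafe: Bystander: empty glass carafe, 96 mm across, 185 mm tall. Origin: centre of its underside.
- stopper: Bystander: glass stopper, 60 mm across, 66 mm tall, standing. Origin: centre of its underside.
- cup: Bystander: white ceramic mug, 80 mm across, 85 mm tall. Origin: centre of its underside.
- case: Bystander: closed grey cuff case with a steel clip, 100 by 160 by 55 mm. Origin: centre of its underside.
Mind the look-alikes: they are no part of the job. Leave any blue look-alike of the pod alone.

How it is judged:
By the outcome, as a careful person would: the job done as asked, in the order asked, and still so for the second after the job is handed in, with the robot touching nothing.
It also fails if it takes over 67 s, if anything falls off the work surface, if the arm or the gripper's body presses on something with over 40 N, if the wrist force passes 120 N, or if a joint passes its speed limit or range.

## Working session

There is one attempt and no reset: what is moved stays moved. The work goes in short steps, Python scripts to look and compute and a tool call to move; the robot and the scene stay as the last step left them, time stands still between calls to the robot, and variables do not carry over. Pictures are saved under pics/ and viewed, and the job is handed in when it is done.

Besides the shell and the picture viewer there is one more tool, called after "Call:" as name(argument=value, ...) on one line, values as JSON. send_rows: Moves the arm, as the interface text tells. Its arguments: {"type":"object","properties":{"plan":{"type":"array","items":{"type":"object","properties":{"x":{"type":"number"},"y":{"type":"number"},"z":{"type":"number"},"turn":{"type":"number"},"fingers":{"type":"number"}}}}},"required":["plan"]}

```bash
mkdir -p pics; python3 - <<'E'
from cell import arm, optics, job
import cv2,json
for n in ["scene","side","wrist"]:
    cv2.imwrite(f"pics/{n}0.png",optics.get_image(n)[:,:,::-1])
    print(n,optics.camera_params(n))
print(arm.state())
E
```

```text
scene {'fx': 482.08405438763623, 'fy': 482.08405438763623, 'cx': 260.8160409764129, 'cy': 189.48504733694776, 'rvec': array([ 1.55159321,  2.24038524, -0.68031147]), 'tvec': array([ 0.22209402, -0.37222965,  1.78680169])}
side {'fx': 479.89121781307955, 'fy': 479.89121781307955, 'cx': 253.08806598689702, 'cy': 196.1035277074553, 'rvec': array([ 0.18039315, -2.68680457,  1.46888161]), 'tvec': array([0.52339662, 0.11383073, 1.47807551])}
wrist {'fx': 315.32872238267583, 'fy': 315.32872238267583, 'cx': 252.7469867629729, 'cy': 189.96606284409629, 'mount': array([[ 9.99999423e-01,  9.55703332e-04,  4.90301700e-04,
        -2.72672819e-04],
       [-1.05607562e-03,  9.58132770e-01,  2.86322337e-01,
        -7.27573945e-02],
       [-1.96134915e-04, -2.86322689e-01,  9.58133226e-01,
        -1.43096446e-01],
       [ 0.00000000e+00,  0.00000000e+00,  0.00000000e+00,
         1.00000000e+00]])}
{'time_s': 0.15, 'qpos': array([-1.37626133e+00,  2.91152884e-01, -1.53908022e-01,  1.12672579e+00,
        1.81346893e-05,  1.43145703e+00]), 'qvel': array([ 0.0001925 , -0.00010187,  0.00128922,  0.00110831,  0.00044431,
        0.00063612]), 'tau': array([ 1.39571239e-03, -5.37369418e+01,  3.31520677e+01,  1.14679025e-02,
       -1.74488632e-04,  1.10627326e-05]), 'tool_pos': array([ 0.17197262, -0.49569491,  0.23087997]), 'eef_rot': array([-3.46939384e-04,  8.14771592e-01, -5.79781863e-01, -3.53445359e-04]), 'force': array([-1.19751125,  0.68267635,  0.2625894 ]), 'torque': array([-0.01949851,  0.03545137,  0.05771437]), 'grip_width': 1.0022893721591601}
```

View pics/scene0.png

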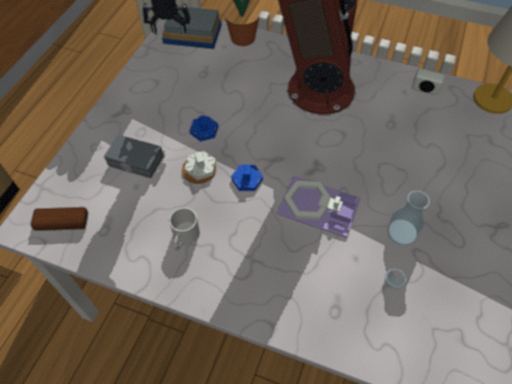

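View pics/side0.png

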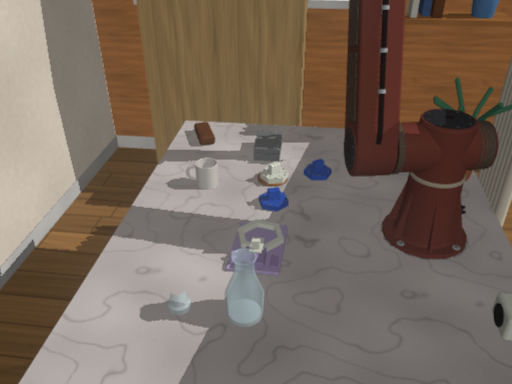

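View pics/wrist0.png

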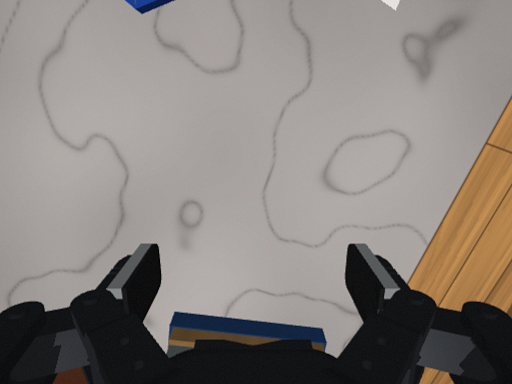

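Scene view: the white box on the brown coaster is at (199,168). The blue look-alikes are at (204,128) and (247,178). The lavender tray with the white ring is at (308,200), its latch tab near (337,205), and the carafe at (405,225). The white box on the coaster fits the description, so I'll confirm it in a crop.

```bash
cat > h.py <<'E'
import numpy as np, cv2
from cell import arm, optics
from scipy.spatial.transform import Rotation as R
def cam(n,st=None):
    p=optics.camera_params(n)
    K=np.array([[p['fx'],0,p['cx']],[0,p['fy'],p['cy']],[0,0,1]])
    if 'mount' in p:
        st=st or arm.state(); q=st['eef_rot']
        T=np.eye(4);T[:3,:3]=R.from_quat([q[1],q[2],q[3],q[0]]).as_matrix();T[:3,3]=st['tool_pos']
        M=np.linalg.inv(T@p['mount'])
        return K,M[:3,:3],M[:3,3]
    return K,cv2.Rodrigues(p['rvec'])[0],p['tvec']
def ray(c,px,z):
    K,Rm,t=c; px=np.atleast_2d(px).astype(float)
    d=(np.linalg.inv(K)@np.c_[px,np.ones(len(px))].T).T@Rm
    o=-Rm.T@t
    return o+d*((z-o[2])/d[:,2])[:,None]
def proj(c,P):
    K,Rm,t=c; P=np.atleast_2d(P); q=(K@(Rm@P.T+t[:,None])).T
    return q[:,:2]/q[:,2:]
def save(name,im,s=1): cv2.imwrite(f"pics/{name}.png",cv2.resize(im[:,:,::-1],None,fx=s,fy=s,interpolation=cv2.INTER_CUBIC))
def shot(n,name=None):
    st=arm.state(); im=optics.get_image(n)
    if name: save(name,im,1.5)
    return im,cam(n,st),st
E
python3 - <<'E'
from h import *
im=cv2.imread('pics/scene0.png')
a=cv2.resize(im[115:200,165:275],None,fx=5,fy=5,interpolation=cv2.INTER_CUBIC)
cv2.imwrite('pics/c_pod.png',a)
b=cv2.resize(im[165:250,270:370],None,fx=6,fy=6,interpolation=cv2.INTER_CUBIC)
cv2.imwrite('pics/c_tray.png',b)
c=cam('scene')
for n,px,z in [('pod',(199,160),.05),('blue',(247,178),.02),('blue2',(204,128),.02),('ring',(308,200),.028),('tab',(335,203),.071),('cup',(184,225),.08),('case',(135,155),.05),('carafe',(403,235),.0),('stopper',(396,282),.0)]: print(n,ray(c,px,z).round(3))
E
```

```text
pod [[ 0.492 -0.263  0.05 ]]
blue [[ 0.484 -0.102  0.02 ]]
blue2 [[ 0.341 -0.318  0.02 ]]
ring [[0.5   0.106 0.028]]
tab [[0.51  0.189 0.071]]
cup [[ 0.739 -0.194  0.08 ]]
case [[ 0.546 -0.465  0.05 ]]
carafe [[0.501 0.407 0.   ]]
stopper [[0.658 0.418 0.   ]]
```

View pics/c_pod.png

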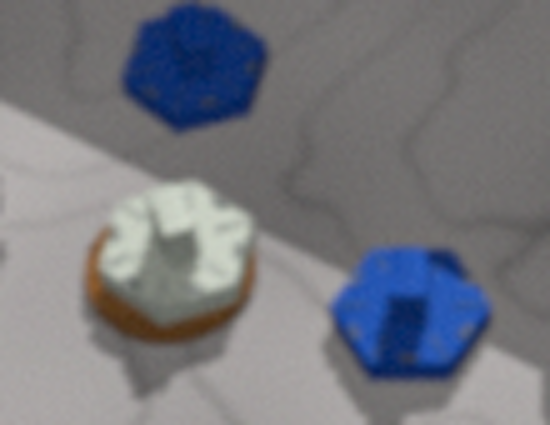

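View pics/c_tray.png

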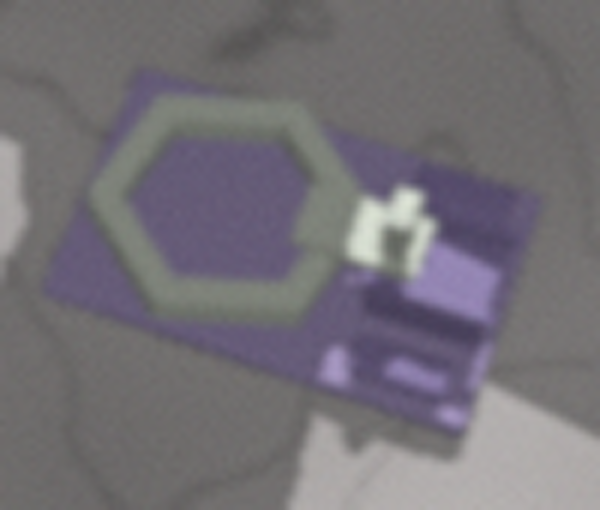

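The crop confirms it: only the white box sits on the brown coaster, and both blue ones stand on the bare sill. I'll move over it for a wrist view.

Call:
send_rows(plan=[{"x":3.2,"y":2.3},{"x":3.2,"y":2.3},{"x":3.2,"y":2.3},{"x":3.2,"y":2.3},{"x":3.2,"y":2.3},{"x":3.2,"y":2.3},{"x":3.2,"y":2.3},{"x":3.2,"y":2.3}])

```text
invalid input at $.plan[0]: expected keys x, y, z, turn, fingers
```

Call:
send_rows(plan=[{"x":3.2,"y":2.3},{"x":2.0,"y":1.2},{"fingers":0}])

```text
invalid input at $.plan[0]: expected keys x, y, z, turn, fingers
```

```bash
python3 - <<'E'
from h import *
im,c,st=shot('wrist','w1'); np.savez('w1.npz',im=im,K=c[0],R=c[1],t=c[2])
print(st['time_s'],st['tool_pos'],st['force'])
E
```

```text
0.15 [ 0.17197262 -0.49569491  0.23087997] [-1.19751125  0.68267635  0.2625894 ]
```

View pics/w1.png

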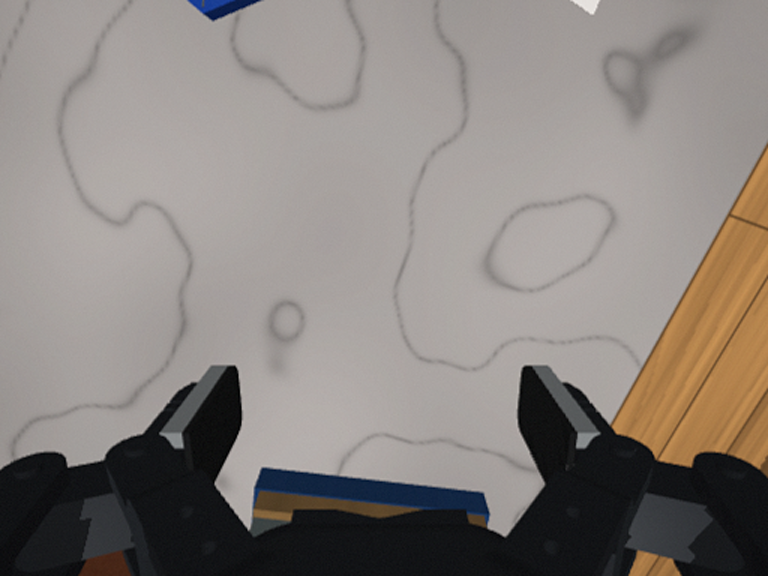

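All the keys are needed in every row, so the moves were refused and the arm hasn't moved. I'll resend them.

Call:
send_rows(plan=[{"x":3.2,"y":2.3,"z":0,"turn":0,"fingers":0},{"x":3.2,"y":2.3,"z":0,"turn":0,"fingers":0},{"x":3.2,"y":2.3,"z":0,"turn":0,"fingers":0},{"x":3.2,"y":2.3,"z":0,"turn":0,"fingers":0},{"x":3.2,"y":2.3,"z":0,"turn":0,"fingers":0},{"x":3.2,"y":2.3,"z":0,"turn":0,"fingers":0},{"x":3.2,"y":2.3,"z":0,"turn":0,"fingers":0},{"x":3.2,"y":2.3,"z":0,"turn":0,"fingers":0}])

```text
time_s: 0.87
tool_pos: [0.4306, -0.3076, 0.2298]
eef_rot: [0.001, 0.811, -0.586, -0.001]
force: [0.6, -1.4, 0.2]
grip_width: 0.003
```

Call:
send_rows(plan=[{"x":3.2,"y":2.3,"z":0,"turn":0,"fingers":0},{"x":3.2,"y":2.3,"z":0,"turn":0,"fingers":0},{"x":0,"y":0,"z":0,"turn":0,"fingers":0}])

```text
time_s: 1.12
tool_pos: [0.5018, -0.2541, 0.2295]
eef_rot: [-0.0, 0.812, -0.584, -0.0]
force: [-2.1, 0.0, 0.0]
grip_width: 0.0
```

```bash
python3 - <<'E'
from h import *
im,c,st=shot('wrist','w2'); np.savez('w2.npz',im=im,K=c[0],R=c[1],t=c[2])
print(st['time_s'],st['tool_pos'],st['force'])
E
```

```text
1.1167 [ 0.50179373 -0.2540981   0.22946337] [-2.05563344  0.03939824  0.02365028]
```

View pics/w2.png

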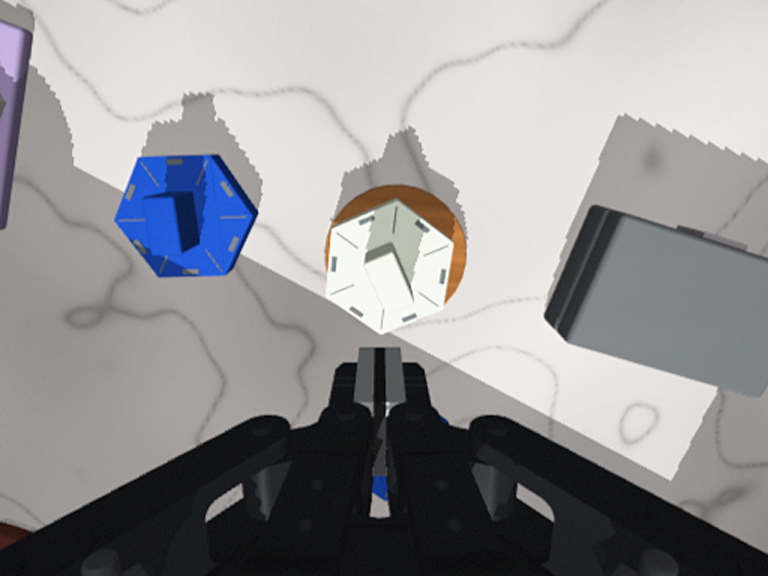

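```bash
python3 - <<'E'
from h import *
d=np.load('w2.npz');im=d['im']
save('w2c',im[115:235,205:325],6)
E
```

```text
(no output)
```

View pics/w2c.png

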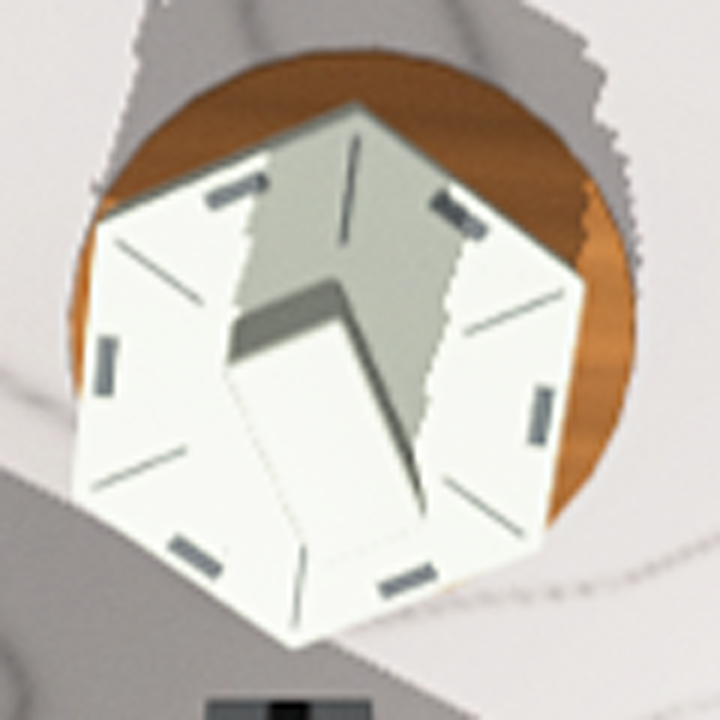

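```bash
python3 - <<'E'
from h import *
d=np.load('w2.npz');c=(d['K'],d['R'],d['t'])
o=np.array([205,115])-.42
hx=ray(c,np.array([(355,103),(585,280),(547,545),(295,648),(75,500),(98,222)])/6+o,.030)
b=ray(c,np.array([(230,367),(343,317),(425,510),(305,560)])/6+o,.066)
print('hexc',hx.mean(0),'r',np.linalg.norm(hx-hx.mean(0),axis=1).round(4))
v=hx[:,:2]-hx.mean(0)[:2]; an=np.degrees(np.arctan2(v[:,1],v[:,0])); print(an.round(1), (an%60).round(1))
print('bar',b.mean(0)); e=(b[3]+b[2]-b[0]-b[1])/2; print('bar long yaw',np.degrees(np.arctan2(e[1],e[0])),np.linalg.norm(e[:2]),'w',np.linalg.norm(b[1]-b[0]),np.linalg.norm(b[2]-b[3]))
print('flat normal yaw mod60',(an%60).mean()+30)
st=arm.state();q=st['eef_rot'];X=R.from_quat([q[1],q[2],q[3],q[0]]).as_matrix()[:,0];print('jaw yaw',np.degrees(np.arctan2(X[1],X[0])),st['qpos'])
E
```

```text
hexc [ 0.48759786 -0.26591118  0.03      ] r [0.0531 0.0519 0.0526 0.0525 0.0524 0.0522]
[  13.3  -47.8 -107.3 -167.6  133.3   71.7] [13.3 12.2 12.7 12.4 13.3 11.7]
bar [ 0.48789947 -0.26516323  0.066     ]
bar long yaw -139.73971157592834 0.036487677338130894 w 0.020630654348444497 0.022375152088454565
flat normal yaw mod60 42.59245507806494
jaw yaw -71.41392305097482 [-6.02175234e-01  3.62414925e-01 -5.57160053e-02  1.15410145e+00
 -1.13344648e-03  2.21502958e+00]
```

Wrist view: the pod is centred near (388,267) in the enlarged picture, at world (0.488,-0.266), with its bar at 42.6°. Next, the tray.

Call:
send_rows(plan=[{"x":0,"y":4.1,"z":0,"turn":0,"fingers":0},{"x":0,"y":4.1,"z":0,"turn":0,"fingers":0},{"x":0,"y":4.1,"z":0,"turn":0,"fingers":0},{"x":0,"y":4.1,"z":0,"turn":0,"fingers":0},{"x":0,"y":4.1,"z":0,"turn":0,"fingers":0},{"x":0,"y":4.1,"z":0,"turn":0,"fingers":0},{"x":0,"y":4.1,"z":0,"turn":0,"fingers":0},{"x":0,"y":4.1,"z":0,"turn":0,"fingers":0}])

```text
time_s: 1.83
tool_pos: [0.4951, 0.07, 0.2274]
eef_rot: [0.003, 0.808, -0.59, -0.0]
force: [2.5, -0.1, 0.0]
grip_width: 0.001
```

Call:
send_rows(plan=[{"x":0,"y":4,"z":0,"turn":0,"fingers":0},{"x":0,"y":1,"z":0,"turn":0,"fingers":0},{"x":0,"y":0,"z":0,"turn":0,"fingers":0}])

```text
time_s: 2.08
tool_pos: [0.4931, 0.1265, 0.2274]
eef_rot: [0.002, 0.809, -0.588, -0.001]
force: [-0.5, -1.3, 0.4]
grip_width: -0.002
```

```bash
python3 - <<'E'
from h import *
im,c,st=shot('wrist','w3'); np.savez('w3.npz',im=im,K=c[0],R=c[1],t=c[2])
print(st['time_s'],st['tool_pos'],st['force'])
E
```

```text
2.0833 [0.49307383 0.12646577 0.22739836] [-0.50478159 -1.33081369  0.35423777]
```

View pics/w3.png

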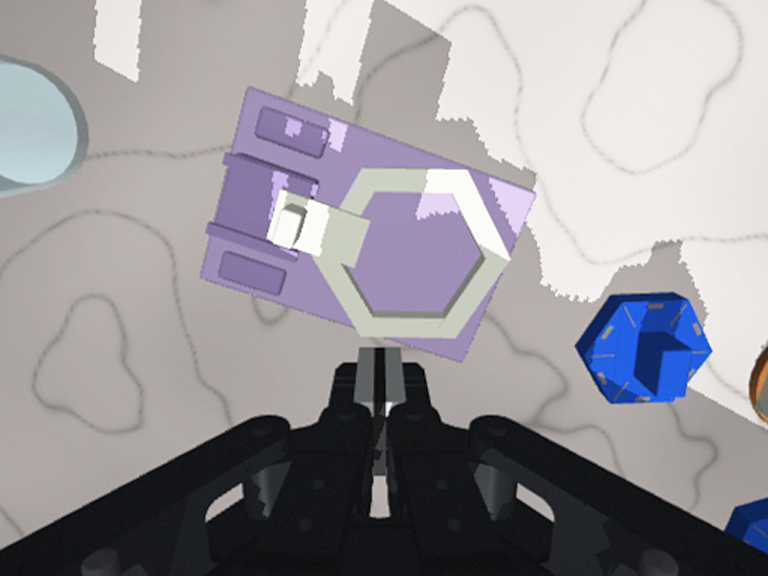

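```bash
python3 - <<'E'
from h import *
d=np.load('w3.npz');im=d['im']
save('w3c',im[50:250,128:368],3.3)
E
```

```text
(no output)
```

View pics/w3c.png

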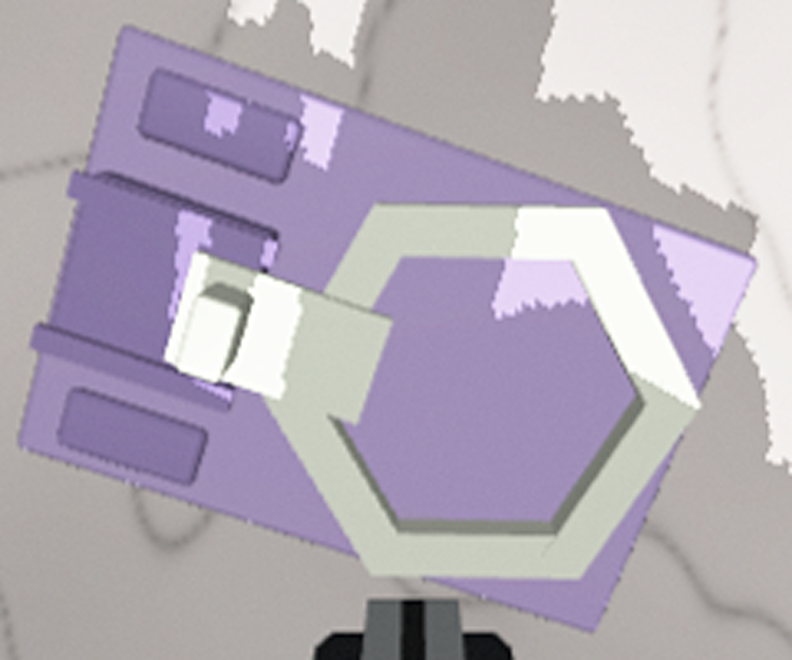

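```bash
python3 - <<'E'
from h import *
d=np.load('w3.npz');c=(d['K'],d['R'],d['t'])
o=np.array([128,50])-.35
f=lambda p,z: ray(c,np.array(p)/3.3+o,z)[:,:2]
P=f([(125,27),(757,262),(596,630),(20,446)],.012)
A,B,C,D=P; print('plate',P.round(4),[np.linalg.norm(P[i]-P[i-1]).round(4) for i in range(4)])
yv=((A-B)+(D-C)); ty=np.arctan2(yv[1],yv[0]); print('tray y dir deg',np.degrees(ty), np.degrees(np.arctan2(*(A-B)[::-1])),np.degrees(np.arctan2(*(D-C)[::-1])),np.degrees(np.arctan2(*(A-D)[::-1])),np.degrees(np.arctan2(*(B-C)[::-1])))
yh=np.array([np.cos(ty),np.sin(ty)])
print('ring axis from plate',P.mean(0)-.0375*yh)
V=f([(376,206),(608,210),(700,406),(580,578),(375,574)],.028)
# LSQ hexagon circumradius, center, angle
from scipy.optimize import least_squares
Rr=.064/np.cos(np.pi/6)
def model(p): 
    a=p[2]-np.arange(5)*np.pi/3*s
    return p[:2]+Rr*np.c_[np.cos(a),np.sin(a)]
for s in (1,-1):
    a0=np.arctan2(*(V[0]-[.5,.1])[::-1])
    r=least_squares(lambda p:(model(p)-V).ravel(),[.5,.1,a0]); print(s,r.x[:2],np.degrees(r.x[2])%60,'vertex mod60',np.sqrt(r.cost*2/5))
T=f([(191,283),(240,298),(214,382),(165,362)],.071); print('tab',T.mean(0), T.round(4))
I=f([(401,257),(574,261),(641,388+10),(555,534),(398,530)],.028); print('inner',I.round(4))
E
```

```text
plate [[0.5692 0.2476]
 [0.5634 0.0261]
 [0.418  0.029 ]
 [0.422  0.2509]] [np.float64(0.1473), np.float64(0.2215), np.float64(0.1455), np.float64(0.222)]
tray y dir deg 88.72767192134327 88.49794206809578 88.95690964512907 -1.3063347285893274 -1.1194558573771722
ring axis from plate [0.49231516 0.10089564]
1 [0.49194093 0.10069289] 46.93342093256993 vertex mod60 0.0006103465798162398
-1 [0.50059759 0.07242854] 47.12361900646098 vertex mod60 0.08832435418844199
tab [0.49534683 0.19111083] [[0.5079 0.1978]
 [0.5081 0.1833]
 [0.482  0.1841]
 [0.4834 0.1992]]
inner [[0.5292 0.1421]
 [0.5453 0.0883]
 [0.5096 0.0507]
 [0.4546 0.0613]
 [0.439  0.1142]]
```

The ring axis is at (0.492,0.101) with flats at 16.9° mod 60. The tray's +y points at 88.7°, and the tab is at about (0.495,0.190). I'll lower the closed fingers on the ring side of the tab and push it along +y.

Call:
send_rows(plan=[{"x":0,"y":0,"z":-4.1,"turn":0,"fingers":0},{"x":0,"y":0,"z":-4.1,"turn":0,"fingers":0},{"x":0,"y":0,"z":-4.1,"turn":0,"fingers":0},{"x":0,"y":0,"z":-3.5,"turn":0,"fingers":0},{"x":0.1,"y":0,"z":-1.4,"turn":0,"fingers":0},{"x":0,"y":0,"z":0,"turn":0,"fingers":0}])

```text
time_s: 2.63
tool_pos: [0.496, 0.1145, 0.0518]
eef_rot: [0.001, 0.806, -0.592, 0.003]
force: [-0.2, -0.6, 0.3]
grip_width: -0.001
```

Call:
send_rows(plan=[{"x":0,"y":2.5,"z":-0.2,"turn":0,"fingers":0},{"x":0,"y":1.5,"z":0,"turn":0,"fingers":0},{"x":0,"y":1,"z":0,"turn":0,"fingers":0},{"x":0,"y":1,"z":0,"turn":0,"fingers":0}])

```text
time_s: 2.97
tool_pos: [0.4969, 0.1678, 0.051]
eef_rot: [0.003, 0.802, -0.597, 0.003]
force: [0.1, -3.5, -0.9]
grip_width: -0.004
```

Call:
send_rows(plan=[{"x":0,"y":1,"z":0,"turn":0,"fingers":0},{"x":0,"y":1,"z":0,"turn":0,"fingers":0},{"x":0,"y":0.7,"z":0,"turn":0,"fingers":0}])

```text
time_s: 3.22
tool_pos: [0.4981, 0.195, 0.0529]
eef_rot: [0.003, 0.802, -0.598, 0.004]
force: [-1.0, -1.8, -0.8]
grip_width: -0.0
```

Call:
send_rows(plan=[{"x":-0.1,"y":0.5,"z":-0.2,"turn":0,"fingers":0},{"x":0,"y":0.5,"z":0,"turn":0,"fingers":0}])

```text
time_s: 3.38
tool_pos: [0.4981, 0.197, 0.0524]
eef_rot: [0.011, 0.8, -0.599, 0.012]
force: [-2.3, -39.1, 10.1]
grip_width: 0.0
```

The latch is at its stop: a 39 N reaction with no further travel. I'll back off, rise and go to the pod, opening and turning on the way.

Call:
send_rows(plan=[{"x":0,"y":-1.5,"z":0,"turn":0,"fingers":0},{"x":0,"y":-1,"z":3.5,"turn":0,"fingers":0},{"x":0,"y":-1,"z":4,"turn":0.0,"fingers":100},{"x":0,"y":-4.1,"z":0.5,"turn":0.11,"fingers":100},{"x":0,"y":-4.1,"z":0.5,"turn":0.11,"fingers":100},{"x":0,"y":-4.1,"z":0.5,"turn":0.11,"fingers":100},{"x":0,"y":-4.1,"z":0,"turn":0.11,"fingers":100},{"x":0,"y":-4.1,"z":0,"turn":0,"fingers":100}])

```text
time_s: 4.05
tool_pos: [0.4998, -0.0334, 0.1483]
eef_rot: [0.008, 0.912, -0.41, 0.019]
force: [1.1, -0.3, 0.1]
grip_width: 0.848
```

```bash
python3 - <<'E'
from h import *
st=arm.state();q=st['eef_rot'];X=R.from_quat([q[1],q[2],q[3],q[0]]).as_matrix()
print(st['tool_pos'],np.degrees(np.arctan2(X[1,0],X[0,0])),X[:,2],st['qpos'])
im,c,st=shot('scene'); save('s4',im[165:250,270:370],6)
E
```

```text
[ 0.49983154 -0.0333918   0.14832456] -48.37416616278659 [ 0.02853928 -0.02944356 -0.99915894] [-0.1975547   0.28652187 -0.39244262  0.85805315 -0.0232715   2.21710063]
```

View pics/s4.png

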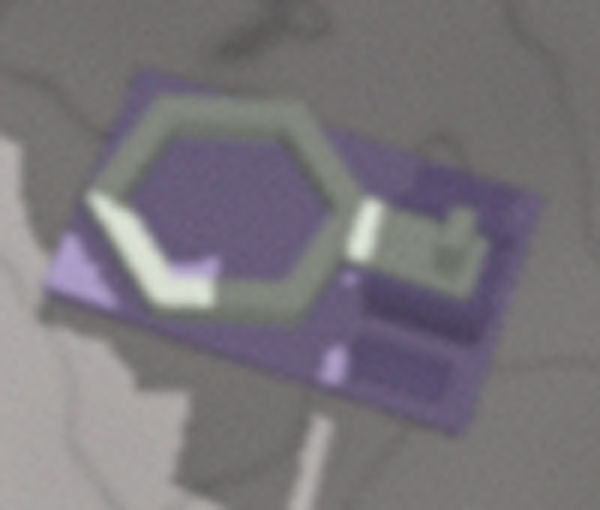

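The scene crop shows the latch tongue now clear of the recess. I'll continue to above the pod.

Call:
send_rows(plan=[{"x":-0.2,"y":-3.9,"z":0,"turn":0,"fingers":100},{"x":-0.2,"y":-3.9,"z":0,"turn":0,"fingers":100},{"x":-0.2,"y":-3.9,"z":0,"turn":0,"fingers":100},{"x":-0.2,"y":-3.9,"z":0,"turn":0,"fingers":100},{"x":-0.2,"y":-3.9,"z":0,"turn":0,"fingers":100},{"x":-0.2,"y":-3,"z":0,"turn":0,"fingers":100},{"x":0,"y":0,"z":0,"turn":0,"fingers":100}])

```text
time_s: 4.68
tool_pos: [0.4902, -0.2724, 0.1519]
eef_rot: [0.008, 0.91, -0.414, 0.025]
force: [-0.8, -0.8, 0.5]
grip_width: 0.999
```

```bash
cat >> h.py <<'E'
def yaw(st):
    q=st['eef_rot'];X=R.from_quat([q[1],q[2],q[3],q[0]]).as_matrix()
    return np.degrees(np.arctan2(X[1,0],X[0,0])).round(2),X[:,2].round(4)
E
python3 - <<'E'
from h import *
st=arm.state(); print(st['tool_pos'],yaw(st))
im,c,st=shot('wrist','w5'); np.savez('w5.npz',im=im,K=c[0],R=c[1],t=c[2])
E
```

```text
[ 0.49017005 -0.27244413  0.15193687] (np.float64(-48.99), array([ 0.0384, -0.0361, -0.9986]))
```

View pics/w5.png

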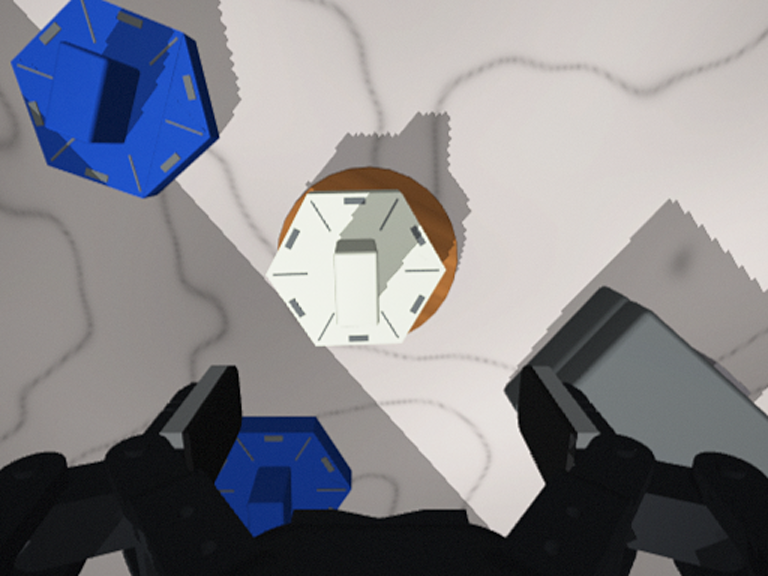

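```bash
python3 - <<'E'
from h import *
d=np.load('w5.npz');c=(d['K'],d['R'],d['t'])
b=ray(c,np.array([(335,252),(377,251),(378,324),(336,326)])/1.5,.066)
hx=ray(c,np.array([(309,192),(402,190),(445,270),(404,344),(318,346),(267,273)])/1.5,.030)
print(b.mean(0),hx.mean(0)); v=(hx-hx.mean(0))[:,:2]; print((np.degrees(np.arctan2(v[:,1],v[:,0]))%60).round(1))
e=(b[3]+b[2]-b[0]-b[1])/2; print(np.degrees(np.arctan2(e[1],e[0])))
st=arm.state(); z=yaw(st)[1]; g=st['tool_pos']-.019*z; print('grasp pt',g)
E
```

```text
[ 0.48765577 -0.26525453  0.066     ] [ 0.48812831 -0.26627969  0.03      ]
[11.1 12.8 11.4 11.9 12.9 11.2]
-138.9540459429615
grasp pt [ 0.48936049 -0.26965566  0.17074997]
```

Call:
send_rows(plan=[{"x":-0.1,"y":0.4,"z":-3.5,"turn":0.02,"fingers":100},{"x":0,"y":0,"z":-3,"turn":0,"fingers":100},{"x":0,"y":0,"z":-2.5,"turn":0,"fingers":100},{"x":0,"y":0,"z":0,"turn":0,"fingers":100}])

```text
time_s: 5.07
tool_pos: [0.4917, -0.265, 0.0617]
eef_rot: [0.007, 0.914, -0.405, 0.028]
force: [-1.7, 0.3, 0.0]
grip_width: 1.002
```

```bash
python3 - <<'E'
from h import *
st=arm.state(); y=yaw(st); print(st['tool_pos'],y,st['tool_pos']-.019*y[1])
E
```

```text
[ 0.49168693 -0.26495385  0.06173736] (np.float64(-47.83), array([ 0.045 , -0.0357, -0.9983])) [ 0.49083193 -0.26427555  0.08070506]
```

Call:
send_rows(plan=[{"x":-0.3,"y":-0.2,"z":-1.4,"turn":0,"fingers":100},{"x":0,"y":0,"z":-0.8,"turn":0,"fingers":100},{"x":0,"y":0,"z":0,"turn":0,"fingers":0},{"x":0,"y":0,"z":0,"turn":0,"fingers":0},{"x":0,"y":0,"z":0,"turn":0,"fingers":0},{"x":0,"y":0,"z":0,"turn":0,"fingers":0}])

```text
time_s: 5.57
tool_pos: [0.492, -0.2637, 0.0439]
eef_rot: [0.007, 0.915, -0.403, 0.029]
force: [-0.1, -0.9, 0.0]
grip_width: 0.455
```

```bash
python3 - <<'E'
from h import *
st=arm.state(); y=yaw(st); print(st['tool_pos'],y,st['tool_pos']-.019*y[1])
E
```

```text
[ 0.49203774 -0.26368636  0.04391428] (np.float64(-47.59), array([ 0.0482, -0.0358, -0.9982])) [ 0.49112194 -0.26300616  0.06288008]
```

Call:
send_rows(plan=[{"x":-0.3,"y":-0.2,"z":-0.8,"turn":0,"fingers":45},{"x":-0.2,"y":-0.1,"z":-0.2,"turn":0,"fingers":40},{"x":0,"y":0,"z":0,"turn":0,"fingers":0},{"x":0,"y":0,"z":0,"turn":0,"fingers":0},{"x":0,"y":0,"z":0,"turn":0,"fingers":0}])

```text
time_s: 5.98
tool_pos: [0.4878, -0.2674, 0.0366]
eef_rot: [0.006, 0.915, -0.403, 0.031]
force: [-0.8, 1.7, 5.3]
grip_width: 0.249
```

```bash
python3 - <<'E'
from h import *
im,c,st=shot('wrist','w6')
st=arm.state(); y=yaw(st); print(st['tool_pos'],y,st['tool_pos']-.019*y[1],st['force'],st['torque'],st['grip_width'])
E
```

```text
[ 0.48785317 -0.2674024   0.03656939] (np.float64(-47.6), array([ 0.0519, -0.0369, -0.998 ])) [ 0.48686707 -0.2667013   0.05553139] [-2.24876075  1.66774417  6.45209575] [0.8053421  0.647091   0.00388975] 0.25392230108880937
```

View pics/w6.png

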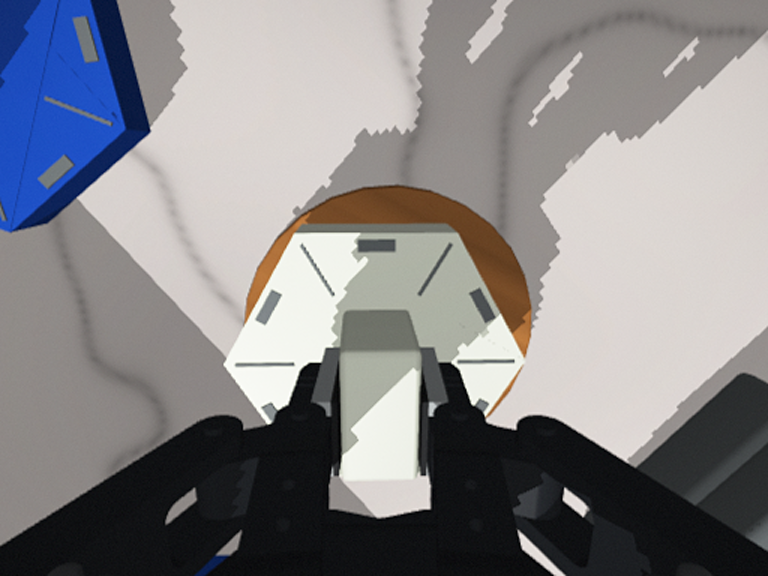

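The bar sits between the pads (enlarged (380,390)) with the opening at 0.25, about 21 mm. I'll press lightly to square the wrist to the flat box before lifting.

Call:
send_rows(plan=[{"x":0,"y":0,"z":-0.3,"turn":0,"fingers":0},{"x":0,"y":0,"z":-0.3,"turn":0,"fingers":0}])

```text
time_s: 6.2
tool_pos: [0.4886, -0.2681, 0.0355]
eef_rot: [0.007, 0.914, -0.403, 0.033]
force: [-16.7, 12.0, 66.3]
grip_width: 0.251
```

```bash
python3 - <<'E'
from h import *
st=arm.state(); y=yaw(st); print(st['tool_pos'],y,st['force'],st['torque'],st['grip_width'])
E
```

```text
[ 0.48861347 -0.26806124  0.035451  ] (np.float64(-47.62), array([ 0.0546, -0.0384, -0.9978])) [-16.68964752  11.97618785  66.33051028] [3.69609869 4.64860676 0.05802969] 0.25130221166254024
```

Call:
send_rows(plan=[{"x":0,"y":0,"z":1,"turn":0,"fingers":0},{"x":0,"y":0,"z":2.5,"turn":0,"fingers":0},{"x":0,"y":0,"z":3.5,"turn":0,"fingers":0},{"x":0,"y":0,"z":3.0,"turn":0,"fingers":0},{"x":0,"y":2,"z":0,"turn":0,"fingers":0},{"x":0,"y":3,"z":0,"turn":0,"fingers":0},{"x":0,"y":3,"z":0,"turn":0,"fingers":0}])

```text
time_s: 6.78
tool_pos: [0.4868, -0.1908, 0.1416]
eef_rot: [0.007, 0.913, -0.407, 0.033]
force: [0.9, -0.1, -2.7]
grip_width: 0.253
```

```bash
python3 - <<'E'
from h import *
st=arm.state(); y=yaw(st); print(st['tool_pos'],y,st['force'],st['torque'],st['grip_width'],st['qpos'])
im,c,s=shot('side');save('sd7',im[100:260,180:360],4)
E
```

```text
[ 0.48684106 -0.19078035  0.14163542] (np.float64(-48.11), array([ 0.0553, -0.0402, -0.9977])) [ 0.92266337 -0.11161209 -2.71108306] [ 0.07663839 -0.0054677   0.03142445] 0.2527903705824801 [-0.50822071  0.30508896 -0.38762806  0.81011013 -0.00820872  1.90143515]
```

View pics/sd7.png

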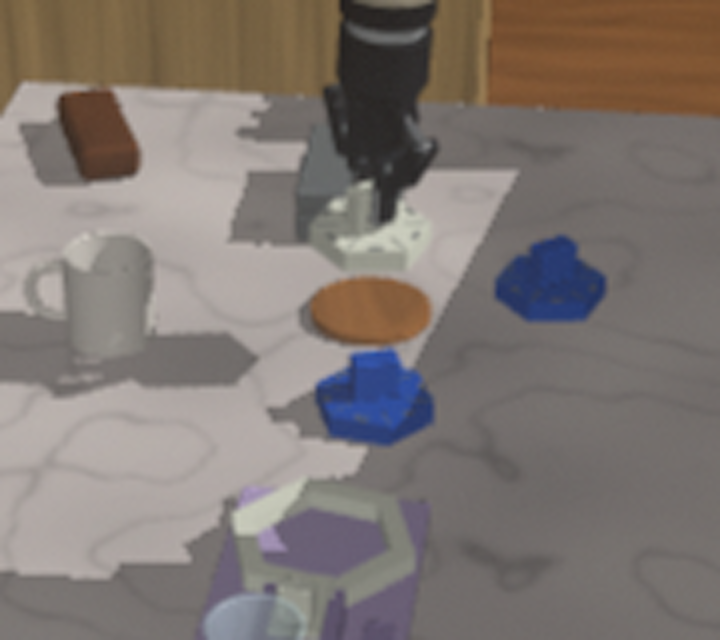

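The pod is in hand with the coaster left in place. Now I'll carry it over the ring and turn about -25° on the way.

Call:
send_rows(plan=[{"x":0,"y":4,"z":0,"turn":0,"fingers":0},{"x":0,"y":4,"z":0,"turn":0,"fingers":0},{"x":0,"y":4,"z":0,"turn":-0.11,"fingers":0},{"x":0,"y":4,"z":0,"turn":-0.11,"fingers":0},{"x":0,"y":4,"z":0,"turn":-0.11,"fingers":0},{"x":0,"y":4,"z":0,"turn":-0.11,"fingers":0},{"x":0,"y":3,"z":-1,"turn":0,"fingers":0},{"x":0,"y":1,"z":-1,"turn":0,"fingers":0}])

```text
time_s: 7.5
tool_pos: [0.4848, 0.084, 0.1221]
eef_rot: [0.012, 0.808, -0.588, 0.031]
force: [-1.0, -0.3, -2.0]
grip_width: 0.249
```

```bash
python3 - <<'E'
from h import *
im,c,st=shot('wrist','w8'); np.savez('w8.npz',im=im,K=c[0],R=c[1],t=c[2])
y=yaw(st); print(st['tool_pos'],y,st['force'],st['torque'],st['grip_width'],st['qpos'])
im,c,s=shot('side');save('sd8',im[140:280,180:340],4)
E
```

```text
[0.48479623 0.08401633 0.1220655 ] (np.float64(-72.14), array([ 0.0367, -0.0557, -0.9978])) [-0.99572449 -0.30296026 -2.01174655] [0.09483166 0.10806323 0.00075766] 0.24934089923378835 [ 0.061326    0.30269187 -0.44992517  0.78488199 -0.05791382  2.88970139]
```

View pics/w8.png

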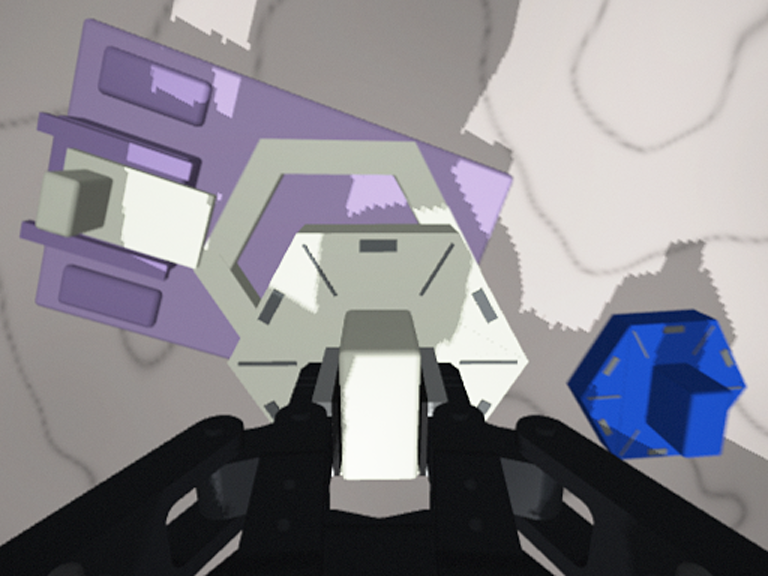

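View pics/sd8.png

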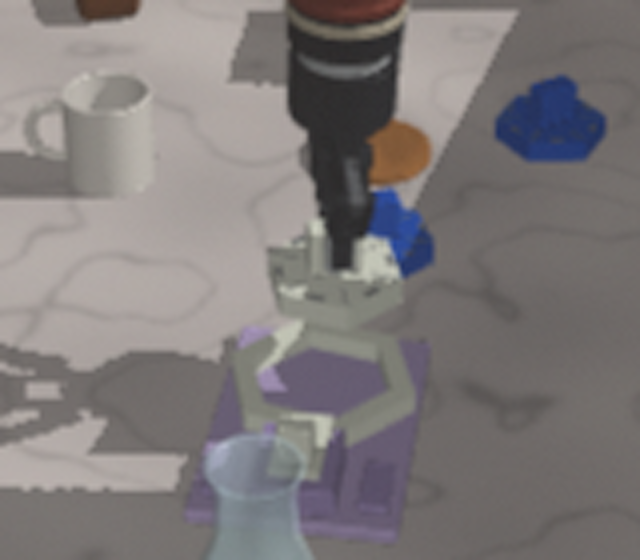

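```bash
python3 - <<'E'
from h import *
d=np.load('w8.npz');save('w8c',d['im'][80:260,60:370],2.5)
E
```

View pics/w8c.png

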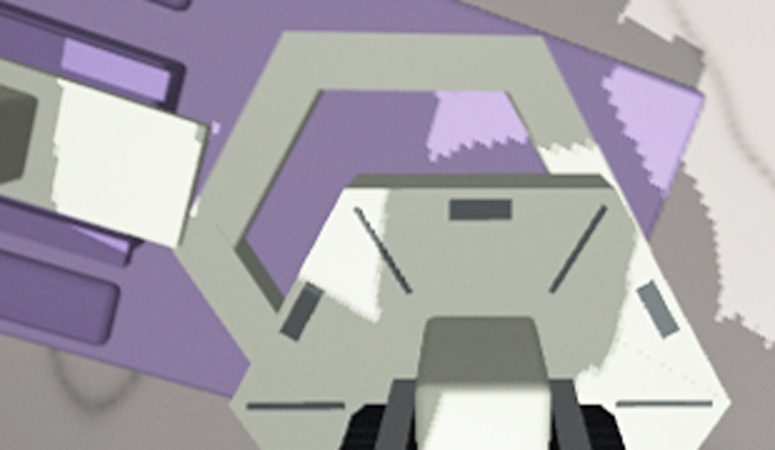

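```bash
python3 - <<'E'
from h import *
from scipy.optimize import least_squares
d=np.load('w8.npz');c=(d['K'],d['R'],d['t'])
o=np.array([60,80])-.3
p=optics.camera_params('wrist');Mi=np.linalg.inv(p['mount']);ct=(d['K'],Mi[:3,:3],Mi[:3,3])
px=np.array([(345,187),(613,188),(731,404),(231,406)])/2.5+o
for z in (.002,.006,.010):
    Q=ray(ct,px,z)[:,:2]
    r=.045/np.cos(np.pi/6)
    a=np.radians([-120,-60,0,180])
    f=lambda s:(s[:2]+r*np.c_[np.cos(a+s[2]),np.sin(a+s[2])]-Q).ravel()
    s=least_squares(f,[0,0,0]);print(z,Q.round(4).tolist(),s.x[:2].round(4),np.degrees(s.x[2]).round(2),s.cost**.5)
E1=ray(c,np.array([(284,31),(543,37)])/2.5+o,.028)[:,:2];I=ray(c,np.array([(321,91),(509,92),(238,243)])/2.5+o,.028)[:,:2]
def fit(V,R0,da):
    f=lambda s:np.concatenate([(s[:2]+rr*np.array([np.cos(s[2]+k*np.pi/3),np.sin(s[2]+k*np.pi/3)])-v) for v,rr,k in V])
    s=least_squares(f,[.492,.1,np.radians(47)]);return s.x[:2],np.degrees(s.x[2]),s.cost**.5
ro=.064/np.cos(np.pi/6);ri=.048/np.cos(np.pi/6)
print(fit([(E1[0],ro,0),(E1[1],ro,-1),(I[0],ri,0),(I[1],ri,-1),(I[2],ri,1)],0,0))
E
```

```text
0.002 [[-0.0258, -0.0466], [0.0241, -0.0464], [0.05, -0.0024], [-0.051, -0.0019]] [-0.0006 -0.0018] -0.28 0.0018718843528265012
0.006 [[-0.0265, -0.0459], [0.0247, -0.0457], [0.0514, -0.0005], [-0.0524, 0.0001]] [-0.0006 -0.0005] -0.28 0.0006181535254242149
0.01 [[-0.0272, -0.0451], [0.0254, -0.045], [0.0528, 0.0015], [-0.0538, 0.002]] [-0.0006  0.0008] -0.28 0.0018910056732978004
(array([0.4921869 , 0.10164669]), np.float64(46.73940535040035), np.float64(0.0016596242292033932))
```

Pod fit in the tool frame: centred within 1 mm, and its angle matches the ring within about 1°. I'll centre it over the ring and lower.

Call:
send_rows(plan=[{"x":0.6,"y":1.8,"z":-2,"turn":0,"fingers":0},{"x":0,"y":0.2,"z":-2,"turn":0,"fingers":0},{"x":0,"y":0.1,"z":-1,"turn":0,"fingers":0},{"x":0,"y":0,"z":0,"turn":0,"fingers":0}])

```text
time_s: 7.93
tool_pos: [0.4912, 0.1014, 0.0704]
eef_rot: [0.013, 0.808, -0.588, 0.031]
force: [-0.4, -0.6, -2.5]
grip_width: 0.247
```

```bash
python3 - <<'E'
from h import *
st=arm.state(); y=yaw(st); print(st['tool_pos'],y,st['force'],st['torque'],st['grip_width'],'under',st['tool_pos']+.026*y[1])
E
```

```text
[0.49116618 0.10135348 0.07042187] (np.float64(-72.05), array([ 0.0354, -0.0581, -0.9977])) [-0.39896365 -0.59795949 -2.54438634] [ 0.05780184  0.1158029  -0.00051814] 0.2470138849283079 under [0.49208658 0.09984288 0.04448167]
```

Call:
send_rows(plan=[{"x":0,"y":0.2,"z":-0.8,"turn":0,"fingers":0},{"x":0,"y":0,"z":-0.6,"turn":0,"fingers":0},{"x":0,"y":0,"z":-0.4,"turn":0,"fingers":0}])

```text
time_s: 8.18
tool_pos: [0.4924, 0.1011, 0.0529]
eef_rot: [0.013, 0.808, -0.589, 0.032]
force: [-0.5, 0.2, -1.6]
grip_width: 0.244
```

```bash
python3 - <<'E'
from h import *
st=arm.state(); y=yaw(st); print(st['tool_pos'],y,st['force'],st['torque'],st['grip_width'],'under',st['tool_pos']+.026*y[1])
E
```

```text
[0.49239271 0.10106076 0.05286274] (np.float64(-72.19), array([ 0.0367, -0.0587, -0.9976])) [-0.52425807  0.16625834 -1.5683489 ] [0.10393212 0.08487803 0.03074633] 0.2438710362907272 under [0.49334691 0.09953456 0.02692514]
```

Call:
send_rows(plan=[{"x":-0.1,"y":0.2,"z":-0.3,"turn":0.02,"fingers":0},{"x":0,"y":0,"z":-0.3,"turn":-0.02,"fingers":0},{"x":0,"y":0,"z":-0.3,"turn":-0.02,"fingers":0}])

```text
time_s: 8.43
tool_pos: [0.4918, 0.1022, 0.0437]
eef_rot: [0.013, 0.801, -0.597, 0.032]
force: [0.2, 0.5, -1.6]
grip_width: 0.242
```

```bash
python3 - <<'E'
from h import *
st=arm.state(); y=yaw(st); print(st['tool_pos'],y,st['force'],st['torque'],st['grip_width'],'under',st['tool_pos']+.026*y[1])
E
```

```text
[0.49182862 0.10221946 0.04367763] (np.float64(-73.42), array([ 0.0364, -0.0596, -0.9976])) [ 0.16653352  0.46617043 -1.55182639] [0.06757347 0.06879072 0.03517619] 0.24247803523041575 under [0.49277502 0.10066986 0.01774003]
```

It is going into the recess without contact: the underside is at 18 mm. I'll carry on down with small turns.

Call:
send_rows(plan=[{"x":0,"y":0.1,"z":-0.2,"turn":0.03,"fingers":0},{"x":0,"y":0,"z":-0.2,"turn":-0.02,"fingers":0},{"x":0,"y":0,"z":-0.2,"turn":0,"fingers":0}])

```text
time_s: 8.68
tool_pos: [0.4922, 0.1026, 0.0393]
eef_rot: [0.013, 0.803, -0.596, 0.033]
force: [-12.8, -6.9, 48.1]
grip_width: 0.252
```

```bash
python3 - <<'E'
from h import *
st=arm.state(); y=yaw(st); print(st['tool_pos'],y,st['force'],st['torque'],st['grip_width'],'under',st['tool_pos']+.026*y[1])
E
```

```text
[0.49222426 0.10257425 0.03928354] (np.float64(-73.19), array([ 0.0379, -0.0608, -0.9974])) [-12.80250093  -6.93569334  48.12381976] [-0.05299157  3.2285488   0.50068353] 0.25153128312237627 under [0.49320966 0.10099345 0.01335114]
```

Call:
send_rows(plan=[{"x":0,"y":0,"z":0.1,"turn":0,"fingers":60},{"x":0,"y":0,"z":0.1,"turn":0,"fingers":60},{"x":0,"y":0,"z":0.5,"turn":0,"fingers":60},{"x":0,"y":0,"z":3,"turn":0,"fingers":60},{"x":0,"y":0,"z":4,"turn":0,"fingers":60},{"x":0,"y":0,"z":4,"turn":0,"fingers":60}])

```text
time_s: 9.18
tool_pos: [0.4872, 0.1019, 0.1548]
eef_rot: [0.017, 0.8, -0.6, 0.029]
force: [1.5, -0.1, -1.3]
grip_width: 0.602
```

```bash
python3 - <<'E'
from h import *
im,c,st=shot('wrist','w9'); np.savez('w9.npz',im=im,K=c[0],R=c[1],t=c[2])
y=yaw(st); print(st['tool_pos'],y,st['force'],st['grip_width'])
E
```

```text
[0.4871993  0.10191306 0.1547936 ] (np.float64(-73.74), array([ 0.0262, -0.0624, -0.9977])) [ 1.49288626 -0.13191221 -1.33060177] 0.6018271581073356
```

View pics/w9.png

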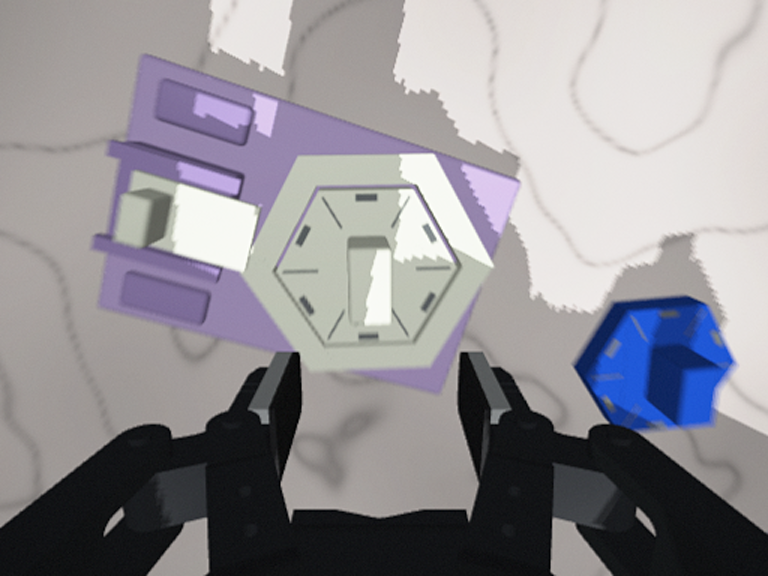

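The pod sits in the recess with an even gap all round (enlarged (367,268)). I'll press the bar top with closed fingers to confirm it is home; the top should be at 68 mm.

Call:
send_rows(plan=[{"x":0.4,"y":0,"z":-3,"turn":0,"fingers":0},{"x":0,"y":0,"z":-2,"turn":0,"fingers":0},{"x":0,"y":0,"z":0,"turn":0,"fingers":0},{"x":0,"y":0,"z":-2,"turn":0,"fingers":0},{"x":0,"y":0,"z":-0.7,"turn":0,"fingers":0},{"x":0,"y":0,"z":-0.4,"turn":0,"fingers":0},{"x":0,"y":0,"z":-0.3,"turn":0,"fingers":0}])

```text
time_s: 9.82
tool_pos: [0.5021, 0.1032, 0.0866]
eef_rot: [0.008, 0.798, -0.602, 0.039]
force: [-0.7, 0.6, 0.2]
grip_width: -0.0
```

Call:
send_rows(plan=[{"x":-0.8,"y":0,"z":-0.8,"turn":0,"fingers":0},{"x":-0.2,"y":0,"z":-0.6,"turn":0,"fingers":0},{"x":0,"y":0,"z":-0.3,"turn":0,"fingers":0}])

```text
time_s: 10.07
tool_pos: [0.4933, 0.1033, 0.0707]
eef_rot: [0.007, 0.797, -0.602, 0.04]
force: [0.1, -1.1, 0.5]
grip_width: -0.0
```

Call:
send_rows(plan=[{"x":0,"y":0,"z":-0.2,"turn":0,"fingers":0},{"x":0,"y":0,"z":-0.2,"turn":0,"fingers":0}])

```text
time_s: 10.23
tool_pos: [0.4936, 0.1034, 0.0679]
eef_rot: [0.007, 0.797, -0.602, 0.04]
force: [-17.6, -0.6, 49.6]
grip_width: -0.001
```

Contact came at z = 0.068, which is exactly the home height. Next I'll lift over to the far side of the tab.

Call:
send_rows(plan=[{"x":0,"y":0,"z":2,"turn":0,"fingers":0},{"x":0,"y":1,"z":3,"turn":0,"fingers":0},{"x":0,"y":4,"z":0.5,"turn":0,"fingers":0},{"x":0,"y":4,"z":0,"turn":0,"fingers":0},{"x":0,"y":4,"z":0,"turn":0,"fingers":0},{"x":0,"y":3.5,"z":0,"turn":0,"fingers":0},{"x":0,"y":0,"z":-1,"turn":0,"fingers":0}])

```text
time_s: 10.82
tool_pos: [0.5094, 0.2415, 0.1214]
eef_rot: [-0.006, 0.816, -0.578, 0.031]
force: [-0.2, -0.3, 0.2]
grip_width: -0.001
```

```bash
python3 - <<'E'
from h import *
st=arm.state(); print(st['tool_pos'],yaw(st))
im,c,s=shot('side');save('sd10',im[160:330,180:330],3.5)
E
```

```text
[0.50935373 0.24146354 0.12137709] (np.float64(-70.65), array([ 0.0586, -0.026 , -0.9979]))
```

View pics/sd10.png

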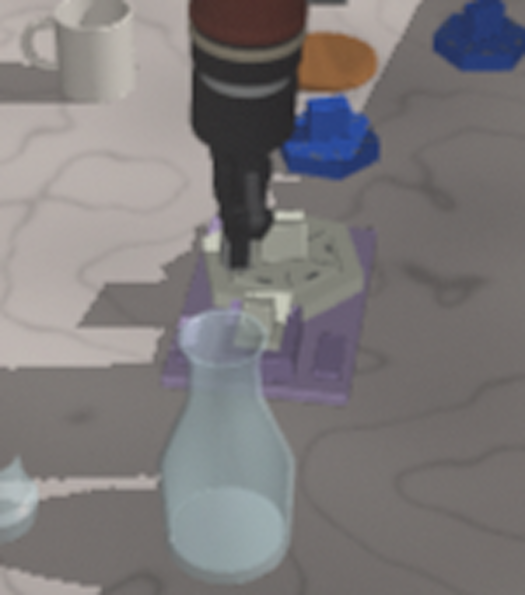

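Call:
send_rows(plan=[{"x":-1.4,"y":2.3,"z":0,"turn":0,"fingers":0},{"x":0,"y":0.3,"z":-2.5,"turn":0,"fingers":0},{"x":-0.2,"y":0.4,"z":0,"turn":0,"fingers":0}])

```text
time_s: 11.12
tool_pos: [0.4955, 0.254, 0.0923]
eef_rot: [-0.007, 0.822, -0.568, 0.025]
force: [-1.5, -0.5, -1.5]
grip_width: 0.003
```

Call:
send_rows(plan=[{"x":0,"y":1.2,"z":-0.5,"turn":0,"fingers":0},{"x":0,"y":0.4,"z":-1.5,"turn":0,"fingers":0},{"x":0,"y":0.3,"z":-1.5,"turn":0,"fingers":0}])

```text
time_s: 11.37
tool_pos: [0.4994, 0.2661, 0.0602]
eef_rot: [-0.011, 0.826, -0.563, 0.022]
force: [0.0, -0.2, 0.1]
grip_width: 0.003
```

Call:
send_rows(plan=[{"x":-0.5,"y":-0.5,"z":-0.8,"turn":0,"fingers":0},{"x":0,"y":-1,"z":0,"turn":0,"fingers":0},{"x":0,"y":-1,"z":0,"turn":0,"fingers":0},{"x":0,"y":-1,"z":0,"turn":0,"fingers":0}])

```text
time_s: 11.7
tool_pos: [0.4937, 0.2308, 0.0519]
eef_rot: [-0.011, 0.827, -0.562, 0.021]
force: [-0.7, 2.4, -0.9]
grip_width: 0.002
```

Call:
send_rows(plan=[{"x":0,"y":-1,"z":0,"turn":0,"fingers":0},{"x":0,"y":-0.7,"z":0,"turn":0,"fingers":0}])

```text
time_s: 11.87
tool_pos: [0.4943, 0.2116, 0.0533]
eef_rot: [-0.012, 0.827, -0.562, 0.021]
force: [-0.4, 2.4, -0.9]
grip_width: 0.0
```

Call:
send_rows(plan=[{"x":0,"y":-0.4,"z":0,"turn":0,"fingers":0},{"x":0,"y":-0.4,"z":0,"turn":0,"fingers":0}])

```text
time_s: 12.03
tool_pos: [0.4946, 0.2073, 0.0544]
eef_rot: [-0.018, 0.827, -0.562, 0.017]
force: [-3.5, 35.7, -11.5]
grip_width: -0.004
```

The latch is at its stop again: 36 N, and the fingertip at 0.207 agrees with the expected shut position. I'll back off, rise and look.

Call:
send_rows(plan=[{"x":0,"y":1.5,"z":0,"turn":0,"fingers":0},{"x":0,"y":1,"z":3,"turn":0,"fingers":0},{"x":0,"y":0,"z":4,"turn":0,"fingers":0},{"x":0,"y":-2,"z":4,"turn":0,"fingers":0},{"x":0,"y":-4,"z":3,"turn":0,"fingers":0},{"x":0,"y":-4,"z":2,"turn":0,"fingers":0},{"x":0,"y":0,"z":0,"turn":0,"fingers":0}])

```text
time_s: 12.62
tool_pos: [0.4943, 0.1385, 0.2138]
eef_rot: [-0.019, 0.827, -0.561, 0.018]
force: [1.3, -0.1, 0.3]
grip_width: 0.0
```

```bash
python3 - <<'E'
from h import *
im,c,st=shot('wrist'); np.savez('w11.npz',im=im,K=c[0],R=c[1],t=c[2]); save('w11',im[20:260,100:420],2.4)
print(st['tool_pos'],yaw(st),st['force'])
im,c,s=shot('scene','s11')
E
```

```text
[0.49428154 0.13850716 0.21378219] (np.float64(-68.29), array([ 0.0512,  0.0104, -0.9986])) [ 1.30134355 -0.09649138  0.2502287 ]
```

View pics/w11.png

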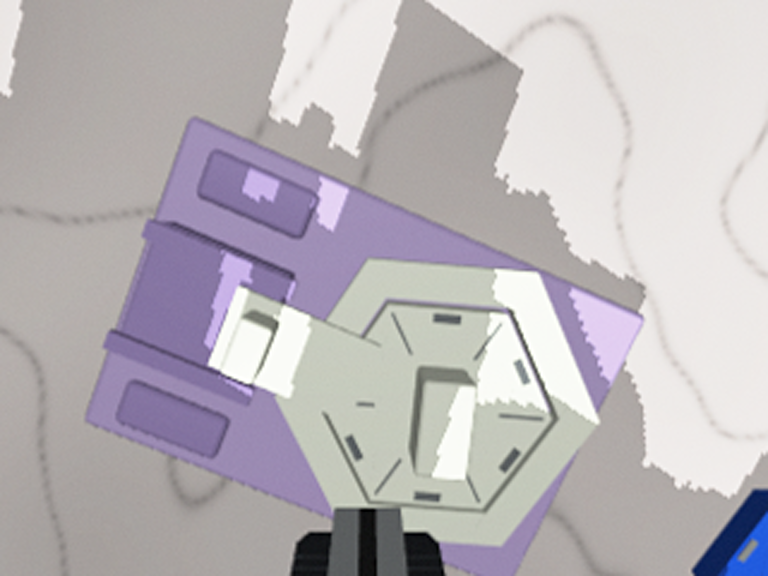

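View pics/s11.png

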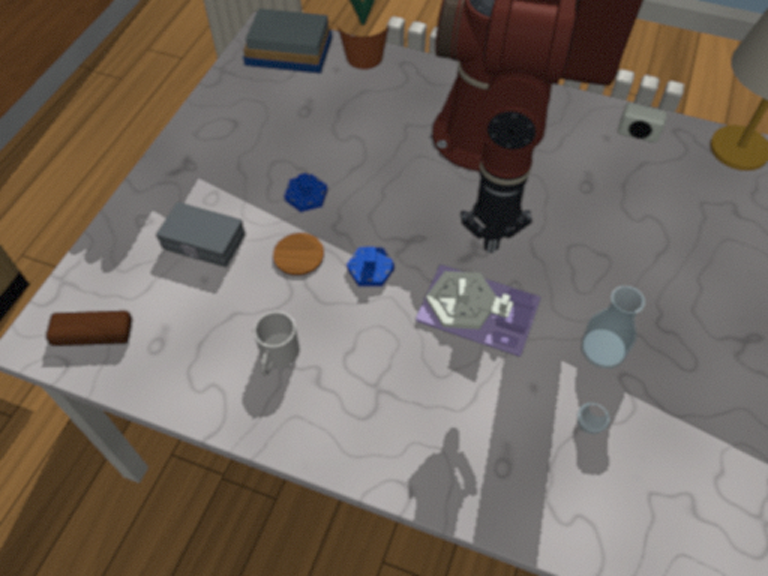

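```bash
python3 - <<'E'
from h import *
d=np.load('w11.npz');c=(d['K'],d['R'],d['t']);o=np.array([100,20])-.3
f=lambda p,z: ray(c,np.array(p)/2.4+o,z)[:,:2]
T=f([(243,318),(278,328),(262,379),(224,363)],.071).mean(0)
P=f([(192,118),(644,318),(86,420)],.012); 
V=f([(369,259),(540,271),(599,422),(503,545)],.028)
from scipy.optimize import least_squares
r=.064/np.cos(np.pi/6)
s=least_squares(lambda p:np.concatenate([p[:2]+r*np.array([np.cos(p[2]-k*np.pi/3),np.sin(p[2]-k*np.pi/3)])-v for k,v in enumerate(V)]),[.492,.1,np.radians(47)])
print('tab',T,'ring',s.x[:2],'dist',np.linalg.norm(T-s.x[:2]), s.cost**.5)
B=f([(418,378),(476,384),(468,480),(414,472)],.068).mean(0);print('bar',B)
# tongue tip expected at 36mm, project to image
yh=np.array([np.cos(np.radians(88.7)),np.sin(np.radians(88.7))]);xh=np.array([yh[1],-yh[0]])
for n,dd,z in(('tip',.036,.041),('tip5',.041,.041)):
  for sx in(-.018,.018):
    q=s.x[:2]+dd*yh+sx*xh; print(n,((proj(c,np.r_[q,z])-o)*2.4).round(0))
for dd in (.086,.091):
  print('tab',dd,((proj(c,np.r_[s.x[:2]+dd*yh,.071])-o)*2.4).round(0))
E
```

```text
tab [0.49613379 0.18595576] ring [0.49233724 0.10109222] dist 0.08494842390654529 0.0007861830203472185
bar [0.49269501 0.10348208]
tip [[350. 421.]]
tip [[383. 346.]]
tip5 [[339. 417.]]
tip5 [[372. 341.]]
tab 0.086 [[247. 351.]]
tab 0.091 [[235. 346.]]
```

```bash
python3 - <<'E'
from h import *
d=np.load('w11.npz');save('w11c',d['im'][125:235,175:335],5)
E
```

```text
(no output)
```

View pics/w11c.png

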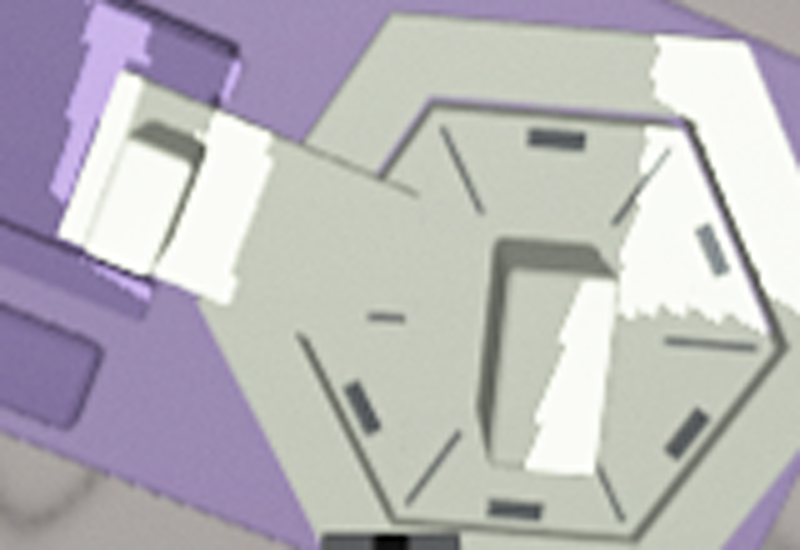

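The tab is 85 mm from the ring's axis (86 mm when shut), the tongue lies over the pod's edge and hides its mark there, and the arm is clear of everything. I'm handing it in.

```bash
python3 -c "
from cell import job,arm
print(job.job_done()); print(arm.state()['time_s'])"
```

```text
the job is handed in; nothing more can be done
None
the job is handed in; nothing more can be done
```

The pill box is back in the dispenser and the latch is shut over its edge; I handed the job in at about 13 s of the 67 s allowed.

**What I did:**
- Pushed the latch open to its stop.
- Lifted the white box off the coaster.
- Lined it up with the ring, within about 1°, and lowered it in with small turns. It slid straight into the recess without catching on the ring top.
- Let go, then pressed the grip from above.
- Pushed the latch shut to its stop and drew the arm clear.

**Last checks:**
- **Box home:** the top of its grip measured 68 mm, which is the home height. The gap round the box in the recess looked even.
- **Latch shut:** its tab measured 85 mm from the ring's axis, against 86 mm expected. The tongue can be seen over the box's edge.
- **Other items:** in the last scene picture the carafe, stopper, cup, cuff case and both blue boxes appear where they were. I checked this by eye only.

**What was off:**
- My first two move calls were refused because every row needs all five values; nothing moved.
- The wrist crept to about 4° of tilt, so the box was carried that far off upright. I tried to square it by pressing while gripping; that reached 66 N at the wrist and did not help. The box looked level in its recess once released.

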